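# Build up the cutter stack of a key machine on its arbor

### The job

Build up the key machine's cutter set on the upright arbor of the grey stand: first the black flange, then the brass cutter wheel on it, then the green spacer, and last the red clamp knob over the top of the post, each lying flat and fully down on the one below. Set each part down rather than dropping it, leave the oil bottle, brush and key tray where they are, and let go of everything at the end.

Things in the scene. Friction and masses are not known exactly. Their poses are not given: they have to be found in the camera images.
- arbor_seat (a point): Centre of the flat top of the seat of the arbor stand, at the foot of the post, z axis up. The stand is fixed: a round grey foot 100 mm across and 30 mm high, on it a dark round seat 34 mm across whose top (this point) is 44 mm above the table, and from there an upright steel post 12 mm in diameter that rises 54 mm above the seat (top 98 mm above the table); the last 10 mm of the post taper to 4 mm.
- flange_mid (a point): Centre (half-way up, on the axis) of the black flange: a loose flat ring lying on the table, 44 mm outer diameter, 14 mm high, about 0.16 kg; z axis along its axis, up. Either face may be down; as it lies is right. An 18 mm hole runs right through it along its axis.
- cutter_mid (a point): Centre (half-way up, on the axis) of the brass-coloured cutter wheel: a loose flat ring with a finely toothed edge lying on the table, 52 mm outer diameter (teeth reach about 1 mm farther), 14 mm high, about 0.17 kg; z axis along its axis, up. An 18 mm hole runs right through it along its axis.
- spacer_mid (a point): Centre (half-way up, on the axis) of the green plastic spacer: a loose ring lying on the table, 38 mm outer diameter, 16 mm high, about 0.04 kg; z axis along its axis, up. An 18 mm hole runs right through it along its axis.
- knob_mid (a point): Centre (half-way up, on the axis) of the red clamp knob: a loose round knob with ribbed side and closed top, standing on the table hole down, 34 mm outer diameter, 26 mm high, about 0.06 kg; z axis along its axis, up. A blind hole of 18 mm diameter and 16 mm depth in its underside goes over the 10 mm of post that stand out of the finished stack; it is only set on, not turned.
- oil: Bystander: small white oil bottle with blue cap, 44 mm across and 75 mm high, loose, standing on the table; origin at the centre of its underside.
- brush: Bystander: hand brush about 0.2 m long lying on the table, loose; origin on its underside near the middle, x axis along it.
- tray: Bystander: blue open tray, 100 x 140 x 22 mm, holding key blanks, loose; origin at the centre of its underside.

How it is judged:
By the outcome, as a careful person would: the job done as asked, in the order asked, and still so for the second after the job is handed in, with the robot touching nothing.
It also fails if it takes over 104 s, if anything falls off the work surface, if the arm or the gripper's body presses on something with over 40 N, if the wrist force passes 120 N, or if a joint passes its speed limit or range.

### The arm

A 6-joint arm with a two-finger parallel gripper is mounted at the origin on the work surface. World frame = base frame: x ahead of the robot, y to its left, z up, the work surface at z = 0. Lengths are in mm, angles in degrees, forces in N, time in s.
With the tool pointing down it reaches from about 300 to 850 mm from the base axis. Payload 4.2 kg.
Tool frame: the origin (TCP) lies at the very end of the fingers, on their centre line; the grasp point (between the pads) lies env.pinch_z behind it (env.pinch_z is the distance from the TCP to the grasp point, in mm); z points along the fingers, y is the line along which they close (so a half turn about z gives the same grasp; the last joint's range is limited). The gripper opens to 91 mm and grips with 3 to 60 N. Pads are 32 mm wide; open, the fingers measure 118 mm over their backs; the gripper's body (76 mm by 178 mm) begins 60 mm behind the grasp point.
Start: joints at [-68.755, 18.312, 89.639, -0, 72.044, -1.146], TCP at [219.039, -531.666, 177.776] pointing down, gripper open.
Joint ranges: [-177.97, 177.97], [-48.28, 115.42], [12.27, 149.76], [-77.06, 257.06], [2.81, 150.46], [-146.56, 146.56]. Speed limits (degrees/s): [147.25, 147.25, 180, 180, 180, 180].

### API

Orientations are given as [roll, pitch, yaw] about the fixed x, y, z axes, in that order (R = Rz(yaw) Ry(pitch) Rx(roll)).
In Python, from workcell import state, vision, job_done, env gives the robot as it stands.
- The arm moves only by the tool servo_tool, never from a script. Its argument "rows" is a list of rows, each a list of 5 numbers: the shift along the tool's x, y, z scaled (see below), then the turn about the tool's z scaled (see below), then the opening, from 0 (shut) to 1 (fully open). A call has 1 to 20 rows; each row is the pose to reach, as a shift and turn from the pose commanded when the call began, along the tool's axes at that moment; what a row does not reach only later rows make up. The controller multiplies each number of a shift by 200 mm and each number of a turn by 90 degrees. A row lasts 1/12 s, in which the tool goes at most 41.7 mm and 7.16 degrees, less where a joint would pass 70% of its speed; a pose out of reach is approached as far as the arm can. A call with a number of a shift or a turn outside -1 to 1 is refused whole. A call with a gripper value outside its range is refused whole. The fingers move at their own pace and stop on an object; "force" is the grip in N (left out, the last holds). Time passes only in rows, so rows that repeat a pose let the fingers close. It gives the time, the measured TCP pose, the force, the opening and the grip force at its end, in the units of the state.
- state(): the state, without advancing time (a new reading comes with each control period).
- vision.grab_frame(name): name is "scene" or "top" or "wrist"; returns the picture (400x640x3 uint8, red, green, blue); there is no depth.
- vision.camera_info(name): a dict with "vertical_fov" (degrees; the focal length in pixels is half the picture's height over the tangent of half this angle, whatever the lens; pixels are square), "cx", "cy" (the principal point, pixels), "distortion" ([k1, k2, p1, p2, k3] as OpenCV has them; the pictures are not rectified), "T" (4x4, takes a point from camera to world coordinates). Camera axes: x right, y up, looking along -z (the intrinsics and any distortion apply to the point x, -y, -z); pixel columns grow to the right and rows downward; lengths in mm; the calibration is good to about 2 mm. A picture is of the moment at which its call begins: read the wrist's pose just before it. camera_info takes no time and is no camera call; for the wrist camera it gives the pose at the moment of the call.
- job_done(): hands the job in; it is judged then, once.
The state is a dict: "time_s": time; "qpos": joint angles; "qvel": joint speeds; "effort": joint torques, N m; "ee_pos": TCP position; "ee_rot": TCP orientation; "force": force on the tool from outside, world axes, zero at the start; "torque": the same for the moment, N m; "gripper_width": finger opening in mm; "gripper_force": force on a finger pad.
Only numpy, scipy, OpenCV 4.12 (cv2) and the standard library are available. Lean on these libraries where they do the work, as an engineer would, in place of code of your own. Each camera call takes 0.05 s, during which the arm holds its last target. There are 200 camera calls.

## Working session

There is one attempt and no reset: what is moved stays moved. The work goes in short steps, Python scripts to look and compute and a tool call to move; the robot and the scene stay as the last step left them, time stands still between calls to the robot, and variables do not carry over. Pictures are saved under pics/ and viewed, at most 14 in all, crops included, and the job is handed in when it is done.

Besides the shell and the picture viewer there is one more tool, called after "Call:" as name(argument=value, ...), one argument or row to a line, values as JSON. servo_tool: Moves the arm, as the interface text tells. Its arguments: {"type":"object","properties":{"rows":{"type":"array"},"force":{"type":"number"}},"required":["rows"]}

```bash
mkdir -p pics
python3 - <<'E'
from workcell import state, vision, env
import cv2, numpy as np
s=state(); print(s['time_s'],s['ee_pos'],s['ee_rot'],s['gripper_width'],env.pinch_z)
for n in ('top','scene'):
    im=vision.grab_frame(n); cv2.imwrite(f'pics/{n}0.png',im[:,:,::-1])
    c=vision.camera_info(n); print(n,c['vertical_fov'],c['cx'],c['cy'],c['distortion'],np.round(c['T'],3).tolist())
E
```

```text
0.0 [ 218.81126103 -531.13162806  176.91917464] [-1.79899265e+02 -4.86355267e-04  2.23899697e+01] 91.19126576695189 18.8
top 45.710331178456784 317.85567005858235 191.82535660713535 [0.01181453 0.         0.         0.         0.        ] [[0.028, 0.992, -0.125, 393.483], [-1.0, 0.027, -0.017, -17.751], [-0.013, 0.125, 0.992, 1501.767], [0.0, 0.0, 0.0, 1.0]]
scene 56.570637303739794 320.27971108840796 196.62682728878582 [-0.06210805  0.          0.          0.          0.        ] [[0.66, -0.462, 0.593, 1119.416], [0.751, 0.42, -0.509, -465.638], [-0.014, 0.781, 0.624, 612.888], [0.0, 0.0, 0.0, 1.0]]
```

View pics/top0.png

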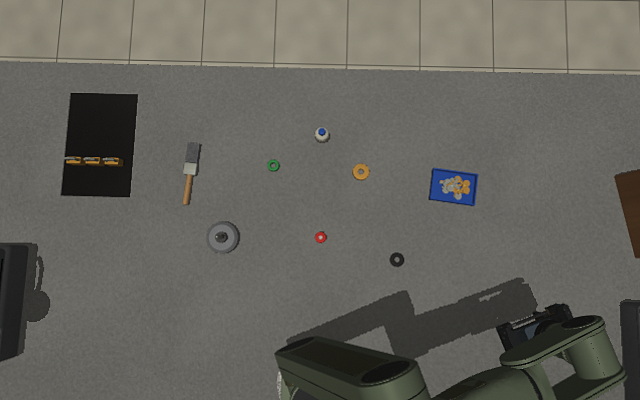

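View pics/scene0.png

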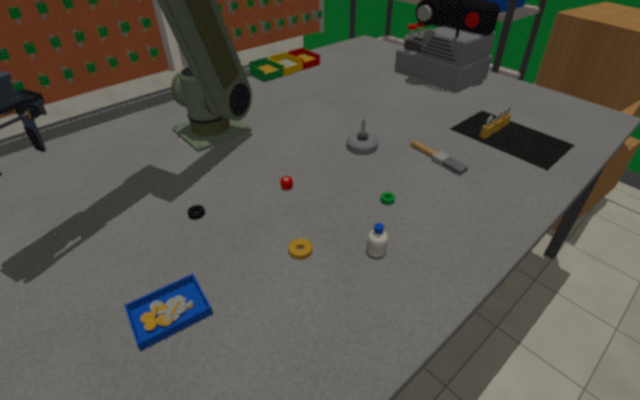

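The top view shows flange (397,259), knob (320,237), cutter (361,172), spacer (273,165), stand (223,237), oil (322,134) and tray (453,187). The scene view agrees with this layout.

```bash
cat > h.py <<'E'
import numpy as np, cv2
from scipy.spatial.transform import Rotation as R
from workcell import state, vision, env
def K(c):
    f=200/np.tan(np.radians(c['vertical_fov']/2)); return np.array([[f,0,c['cx']],[0,f,c['cy']],[0,0,1.]])
def p2w(c,uv,z):
    x,y=cv2.undistortPoints(np.array([[uv]],float),K(c),np.array(c['distortion']))[0,0]
    T=np.array(c['T']); d=T[:3,:3]@[x,-y,-1]; o=T[:3,3]; return o+d*(z-o[2])/d[2]
def w2p(c,P):
    T=np.array(c['T']); p=(np.atleast_2d(P)-T[:3,3])@T[:3,:3]*[1,-1,-1]
    return cv2.projectPoints(p,np.zeros(3),np.zeros(3),K(c),np.array(c['distortion']))[0][:,0]
def tool(s,d):  # world displacement -> tool axes
    return R.from_euler('xyz',s['ee_rot'],degrees=True).inv().apply(d)
def go(s,xyz,yaw=None):
    t=tool(s,np.array(xyz)-s['ee_pos'])/200; print('rows xyz',t.round(4), 'turn', None if yaw is None else round(-(yaw-s['ee_rot'][2])/90,4))
E
python3 - <<'E'
from h import *
ct=vision.camera_info('top');cs=vision.camera_info('scene')
for n,a,b,z in [('flange',(397,259),(196,212),14),('cutter',(361,172),(300.5,248),14),('spacer',(273,165.5),(388,198),16),('knob',(320,237),(287,182),20),('stand',(223,237),(362,143),30),('oil',(322,135),(377,241),40),('tray',(453,187),(168,311),10)]:
    print(n,p2w(ct,a,z).round(0),p2w(cs,b,z).round(0))
c=vision.camera_info('wrist'); s=state(); print(c['vertical_fov'],c['cx'],c['cy'],c['distortion']);T=np.array(c['T']); Rt=R.from_euler('xyz',s['ee_rot'],degrees=True)
print('cam in tool',Rt.inv().apply(T[:3,3]-s['ee_pos']).round(1)); print((Rt.inv().as_matrix()@T[:3,:3]).round(3))
go(s,[205,-180,230])
E
```

```text
flange [ 378. -243.   14.] [ 389. -247.   14.]
cutter [ 648. -127.   14.] [ 658. -129.   14.]
spacer [661. 153.  16.] [673. 146.  16.]
knob [439.  -3.  20.] [448.  -7.  20.]
stand [430. 297.  30.] [454. 278.  30.]
oil [758.  -1.  40.] [772.  -9.  40.]
tray [ 608. -419.   10.] [ 614. -421.   10.]
64.7711001041689 312.93118215311995 199.99211816830345 [-0.06487568  0.          0.          0.          0.        ]
cam in tool [  68.5   -1.  -207.5]
[[ 0.001  0.97   0.242]
 [ 1.    -0.001 -0.   ]
 [ 0.     0.242 -0.97 ]]
rows xyz [ 0.6049 -1.6503 -0.2623] turn None
```

Call:
servo_tool(
  rows=[
    [0.98, -1, 0.1, 0, 1],
    [0.98, -1, 0.1, 0, 1],
    [0.98, -1, 0.1, 0, 1],
    [0.98, -1, 0.1, 0, 1],
    [0.98, -1, 0.1, 0, 1],
    [0.98, -1, 0.1, 0, 1],
    [0.98, -1, 0.1, 0, 1],
    [0.98, -1, 0.1, 0, 1],
    [0.98, -1, 0.1, 0, 1],
    [0.98, -1, 0.1, 0, 1],
  ],
)

```text
time_s: 0.93
ee_pos: [324.1, -272.7, 157.8]
ee_rot: [180.0, 0.0, 22.4]
force: [0.8, 0.1, 0.2]
gripper_width: 91.2
gripper_force: 0.0
```

Call:
servo_tool(
  rows=[
    [0.3, 0, 0.2, 0, 1],
    [0.3, 0, 0.2, 0, 1],
    [0.3, 0, 0.2, 0, 1],
    [0.3, 0, 0.2, 0, 1],
    [0.3, 0, 0.2, 0, 1],
    [0.3, 0, 0.2, 0, 1],
  ],
)

```text
time_s: 1.43
ee_pos: [379.1, -250.5, 118.3]
ee_rot: [179.9, -0.0, 22.3]
force: [0.1, 0.5, -0.7]
gripper_width: 90.9
gripper_force: 0.0
```

Run:
```python
from h import *
s=state(); print(s['time_s'],s['ee_pos'].round(1),s['ee_rot'].round(1),np.abs(s['qvel']).max().round(2),s['force'].round(1)); c=vision.camera_info('wrist'); im=vision.grab_frame('wrist'); cv2.imwrite('pics/w1.png',im[:,:,::-1])
print(w2p(c,[385,-245,14]), w2p(c,[*s['ee_pos'][:2],14]))
```

```text
1.4333 [ 379.1 -250.5  118.3] [179.9  -0.   22.3] 0.54 [ 0.1  0.5 -0.7]
[[311.00628335 183.59573412]] [[313.80687266 190.93437195]]
```

View pics/w1.png

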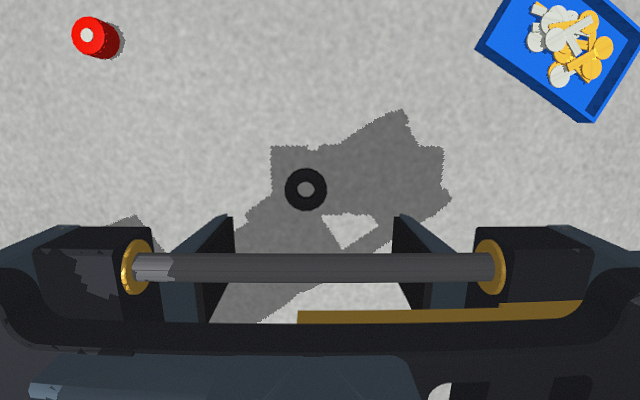

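The wrist view has the flange at (306,189), almost between the fingertips (229..396). The knob is at (90,36) and the tray is top right.

```bash
cat >> h.py <<'E'
RNG={'flange':lambda h:(h[...,2]<48),'cutter':lambda h:(abs(h[...,0].astype(int)-20)<9)&(h[...,1]>110),
 'spacer':lambda h:(abs(h[...,0].astype(int)-65)<15)&(h[...,1]>100),'knob':lambda h:((h[...,0]<7)|(h[...,0]>172))&(h[...,1]>130)}
HZ={'flange':(7,44),'cutter':(7,54),'spacer':(8,38),'knob':(13,34)}
def find(name,guess,z0=0,cam='wrist'):
    s=state(); c=vision.camera_info(cam); im=vision.grab_frame(cam)
    m=RNG[name](cv2.cvtColor(im,cv2.COLOR_RGB2HSV)).astype(np.uint8)
    z=z0+HZ[name][0]; g=w2p(c,[*guess,z])[0]
    cn=[k for k in cv2.findContours(m,cv2.RETR_EXTERNAL,cv2.CHAIN_APPROX_NONE)[0] if cv2.contourArea(k)>150]
    best=min(cn,key=lambda k:np.linalg.norm(np.array(cv2.minEnclosingCircle(k)[0])-g))
    (u,v),ax,_=cv2.fitEllipse(cv2.convexHull(best)); w=p2w(c,(u,v),z)
    f=K(c)[0,0]; dist=np.linalg.norm(w-np.array(c['T'])[:3,3])
    print(name,'px',round(u,1),round(v,1),'world',w.round(1),'diam mm',(np.array(ax)*dist/f).round(1),'t',s['time_s'],'F',s['force'].round(1))
    return s,w,im
E
python3 - <<'E'
from h import *
s,w,im=find('flange',(385,-250)); go(s,[w[0],w[1],3]); print(s['ee_pos'])
E
```

```text
flange px 305.4 189.2 world [ 376.1 -242.3    7. ] diam mm [43.1 43.6] t 1.4833 F [-0.3 -0.1 -0.1]
rows xyz [ 0.001  -0.0438  0.5771] turn None
[ 379.1087536  -250.34093635  118.42152237]
```

Call:
servo_tool(
  rows=[
    [0, -0.044, 0.15, 0, 1],
    [0, -0.044, 0.3, 0, 1],
    [0, -0.044, 0.42, 0, 1],
    [0, -0.044, 0.5, 0, 1],
    [0, -0.044, 0.55, 0, 1],
    [0, -0.044, 0.577, 0, 1],
    [0, -0.044, 0.577, 0, 1],
    [0, -0.044, 0.577, 0, 0.3],
    [0, -0.044, 0.577, 0, 0.3],
    [0, -0.044, 0.577, 0, 0.3],
    [0, -0.044, 0.577, 0, 0.3],
    [0, -0.044, 0.577, 0, 0.3],
    [0, -0.044, 0.577, 0, 0.3],
    [0, -0.044, 0.577, 0, 0.3],
  ],
  force=25,
)

```text
time_s: 2.7
ee_pos: [376.3, -241.1, 2.5]
ee_rot: [180.0, -0.0, 22.4]
force: [-0.1, 0.8, 0.3]
gripper_width: 47.5
gripper_force: 0.0
```

Call:
servo_tool(
  rows=[
    [0, 0, 0, 0, 0.2],
    [0, 0, 0, 0, 0.2],
    [0, 0, 0, 0, 0.2],
    [0, 0, -0.1, 0, 0.2],
    [0, 0, -0.3, 0, 0.2],
    [0, 0, -0.5, 0, 0.2],
    [0, 0, -0.7, 0, 0.2],
    [0, 0, -0.75, 0, 0.2],
  ],
)

```text
time_s: 3.37
ee_pos: [379.3, -243.1, 158.4]
ee_rot: [179.5, -0.4, 22.4]
force: [0.4, 0.1, 0.1]
gripper_width: 18.5
gripper_force: 0.0
```

Call:
servo_tool(
  rows=[
    [0.1, -0.2, 0, 0, 0.2],
    [0.2, -0.4, 0, 0, 0.2],
    [0.3, -0.6, 0, 0, 0.2],
    [0.4, -0.8, 0, 0, 0.2],
    [0.5, -1, 0, 0, 0.2],
    [0.5, -1, 0, 0, 0.2],
  ],
)

```text
time_s: 3.87
ee_pos: [392.0, -14.1, 152.4]
ee_rot: [-179.9, -0.0, 22.6]
force: [0.5, -0.4, -0.8]
gripper_width: 18.3
gripper_force: 0.0
```

Call:
servo_tool(
  rows=[
    [0.1, -0.2, 0, 0, 0.2],
    [0.2, -0.4, 0, 0, 0.2],
    [0.3, -0.6, 0, 0, 0.2],
    [0.4, -0.7, 0, 0, 0.2],
    [0.48, -0.8, 0, 0, 0.2],
    [0.48, -0.8, 0, 0, 0.2],
    [0.48, -0.8, 0, 0, 0.2],
  ],
)

```text
time_s: 4.45
ee_pos: [420.1, 167.2, 152.0]
ee_rot: [180.0, 0.1, 22.5]
force: [-0.0, -0.5, 0.4]
gripper_width: 18.1
gripper_force: 0.0
```

Run:
```python
from h import *
s=state(); print(s['time_s'],s['ee_pos'].round(1),s['ee_rot'].round(1),s['gripper_width'],s['force'].round(1)); c=vision.camera_info('wrist'); im=vision.grab_frame('wrist'); cv2.imwrite('pics/w2.png',im[:,:,::-1])
print(w2p(c,[[435,290,98],[435,290,30],[*s['ee_pos'][:2],s['ee_pos'][2]-1],[*s['ee_pos'][:2],s['ee_pos'][2]+6]]))
```

```text
4.45 [420.1 167.2 152. ] [1.80e+02 1.00e-01 2.25e+01] 18.14786902066574 [-0.  -0.5  0.4]
[[183.15945765 131.65014725]
 [209.35891845 129.37397279]
 [314.321678   222.83993151]
 [314.3687829  226.10217847]]
```

View pics/w2.png

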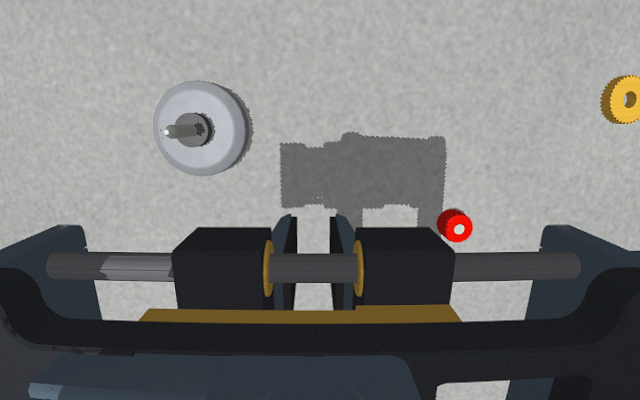

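Not gripped: the fingers are empty in this view, with the stand's post tip at (166,132), its foot around (200,128) and the knob at (457,227). I'll measure the stand and go back for the flange with a longer close.

Run:
```python
from h import *
s=state(); c=vision.camera_info('wrist'); im=vision.grab_frame('wrist')
x=cv2.resize(im[70:190,140:260],None,fx=5,fy=5,interpolation=cv2.INTER_CUBIC); cv2.imwrite('pics/w3.png',x[:,:,::-1])
ct=vision.camera_info('top')
# predicted overlay numbers for hypothesised stand positions
for uv,z in [((166,132),98),((199,128),30)]: print(z,p2w(c,uv,z).round(1))
for P in [(435,290),(430,285)]: print(P,w2p(c,[[*P,98],[*P,44],[*P,30]]).round(1).tolist())
w=np.array([378,-242]);
```

```text
98 [429.2 302.3  98. ]
30 [432.1 299.4  30. ]
(435, 290) [[182.0, 131.0], [203.9, 129.2], [208.4, 128.8]]
(430, 285) [[185.9, 139.0], [207.1, 135.8], [211.4, 135.2]]
```

View pics/w3.png

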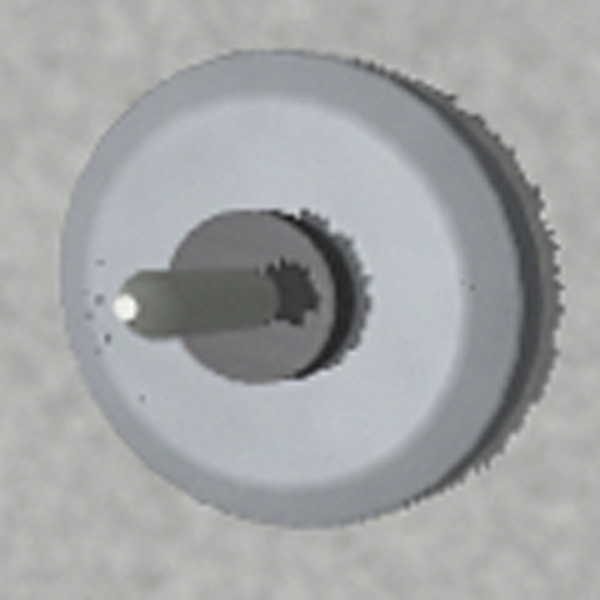

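The post tip is at about (165,131) and the seat centre at about (191,129). That puts the stand near (430,302).

Call:
servo_tool(
  rows=[
    [-0.1, 0.2, 0, 0, 1],
    [-0.2, 0.4, 0, 0, 1],
    [-0.3, 0.6, 0, 0, 1],
    [-0.4, 0.8, 0, 0, 1],
    [-0.5, 1, 0, 0, 1],
  ],
)

```text
time_s: 4.97
ee_pos: [403.6, -44.1, 152.6]
ee_rot: [180.0, -0.0, 22.3]
force: [0.7, -0.7, 0.0]
gripper_width: 48.6
gripper_force: 0.0
```

Call:
servo_tool(
  rows=[
    [-0.1, 0.2, 0.02, 0, 1],
    [-0.2, 0.4, 0.05, 0, 1],
    [-0.3, 0.6, 0.1, 0, 1],
    [-0.4, 0.75, 0.2, 0, 1],
    [-0.48, 0.8, 0.2, 0, 1],
    [-0.48, 0.8, 0.2, 0, 1],
    [-0.48, 0.8, 0.2, 0, 1],
  ],
)

```text
time_s: 5.55
ee_pos: [375.4, -227.2, 112.1]
ee_rot: [-179.9, 0.0, 22.1]
force: [0.7, 1.1, -0.3]
gripper_width: 90.8
gripper_force: 0.0
```

Run:
```python
from h import *
s,w,im=find('flange',(376,-242)); go(s,[w[0],w[1],3]); print(s['ee_pos'],s['gripper_width'])
```

```text
flange px 328.1 195.3 world [ 376.3 -242.3    7. ] diam mm [43.2 43.5] t 5.55 F [ 0.7  1.1 -0.3]
rows xyz [-0.0237  0.0727  0.5453] turn None
[ 375.38653979 -227.16360859  112.07366717] 90.8097069816683
```

Call:
servo_tool(
  rows=[
    [-0.024, 0.073, 0.15, 0, 1],
    [-0.024, 0.073, 0.3, 0, 1],
    [-0.024, 0.073, 0.4, 0, 1],
    [-0.024, 0.073, 0.48, 0, 1],
    [-0.024, 0.073, 0.53, 0, 0.7],
    [-0.024, 0.073, 0.546, 0, 0.5],
    [-0.024, 0.073, 0.546, 0, 0.2],
    [-0.024, 0.073, 0.546, 0, 0.2],
    [-0.024, 0.073, 0.546, 0, 0.2],
    [-0.024, 0.073, 0.546, 0, 0.2],
    [-0.024, 0.073, 0.546, 0, 0.2],
    [-0.024, 0.073, 0.546, 0, 0.2],
    [-0.024, 0.073, 0.546, 0, 0.2],
    [-0.024, 0.073, 0.546, 0, 0.2],
    [-0.024, 0.073, 0.546, 0, 0.2],
    [-0.024, 0.073, 0.546, 0, 0.2],
  ],
  force=30,
)

```text
time_s: 6.93
ee_pos: [378.4, -241.2, 3.2]
ee_rot: [180.0, -0.0, 22.4]
force: [-0.0, -0.8, 0.4]
gripper_width: 18.6
gripper_force: 0.0
```

Run:
```python
from h import *
im=vision.grab_frame('wrist'); im2=vision.grab_frame('scene')
a=cv2.resize(im[100:300,160:480],(640,400)); b=cv2.resize(im2[170:250,130:260],(325,200),interpolation=cv2.INTER_CUBIC)
o=np.zeros((600,640,3),np.uint8); o[:400]=a; o[400:,:325]=b; cv2.imwrite('pics/w4.png',o[:,:,::-1])
```

```text
(no output)
```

View pics/w4.png

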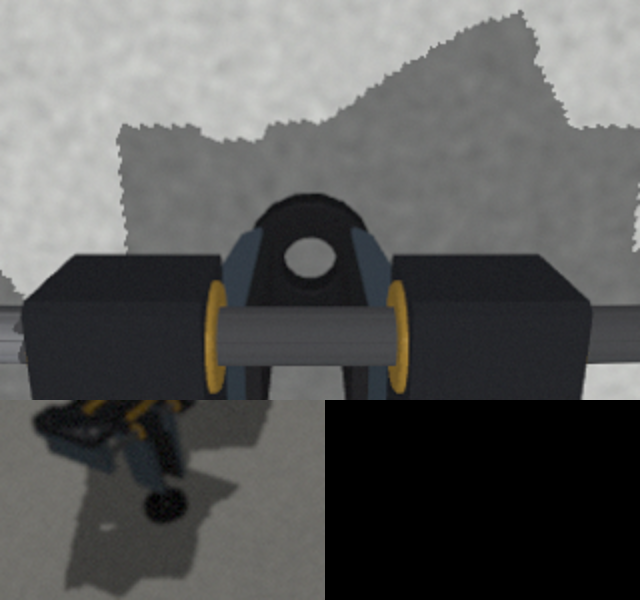

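The fingers appear to hover over the flange: reported TCP z=3, yet the tips overlap the ring with zero force. I'll open them and compare their apparent gap with the reported opening to get the true height of the tips.

Call:
servo_tool(
  rows=[
    [0, 0, 0, 0, 0.8],
    [0, 0, 0, 0, 0.8],
    [0, 0, 0, 0, 0.8],
    [0, 0, 0, 0, 0.8],
    [0, 0, 0, 0, 0.8],
    [0, 0, 0, 0, 0.8],
    [0, 0, 0, 0, 0.8],
    [0, 0, 0, 0, 0.8],
    [0, 0, 0, 0, 0.8],
    [0, 0, 0, 0, 0.8],
  ],
)

```text
time_s: 7.87
ee_pos: [378.5, -241.2, 3.2]
ee_rot: [180.0, -0.0, 22.4]
force: [0.1, 0.1, -0.2]
gripper_width: 73.2
gripper_force: 0.0
```

Run:
```python
from h import *
s=state(); print(s['gripper_width'],s['ee_pos'],s['qpos'])
c=vision.camera_info('wrist'); im=vision.grab_frame('wrist').copy()
Rt=R.from_euler('xyz',s['ee_rot'],degrees=True); h=s['gripper_width']/2
for z,col in [(0,(255,0,0)),(-18.8,(0,255,0)),(-40,(0,255,255))]:
    P=Rt.apply([[x,y,z] for x in(-16,16) for y in(-h,h)])+s['ee_pos']
    for u,v in w2p(c,P): cv2.circle(im,(int(round(u)),int(round(v))),2,col,-1)
for a in np.linspace(0,6.28,40):
    for z,col in((14,(255,255,0)),): 
        u,v=w2p(c,[376.2+22*np.cos(a),-242.3+22*np.sin(a),z])[0]; im[int(round(v)),int(round(u))]=col
cv2.imwrite('pics/w5.png',cv2.resize(im[120:320,160:480],(800,500),interpolation=cv2.INTER_CUBIC)[:,:,::-1])
```

```text
73.16390281321725 [ 378.45590404 -241.1926418     3.16489166] [-3.39754615e+01  1.85130839e+01  1.19419758e+02 -4.61010236e-03
  4.20609555e+01  3.36364617e+01]
```

View pics/w5.png

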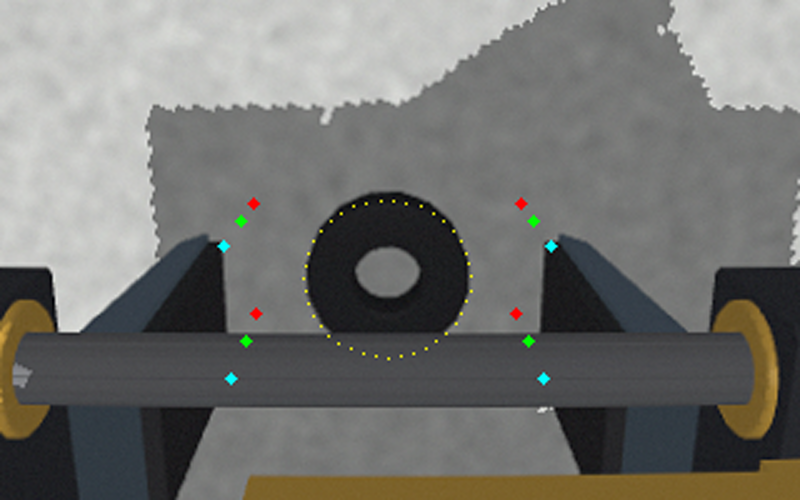

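Fingertips really end about 36 mm short of the reported TCP: they line up with the cyan marks at tool z≈-40, and the gap gives 35.5. The flange overlay on the table fits. So real tip z ≈ ee_z + 36. I'll descend 34 mm and check the force.

Call:
servo_tool(
  rows=[
    [0, 0, 0.08, 0, 0.8],
    [0, 0, 0.14, 0, 0.8],
    [0, 0, 0.16, 0, 0.8],
    [0, 0, 0.17, 0, 0.8],
    [0, 0, 0.17, 0, 0.8],
    [0, 0, 0.17, 0, 0.8],
  ],
)

```text
time_s: 8.42
ee_pos: [378.8, -241.4, -30.5]
ee_rot: [180.0, -0.0, 22.4]
force: [0.0, 0.6, -0.7]
gripper_width: 72.7
gripper_force: 0.0
```

Call:
servo_tool(
  rows=[
    [0, 0, 0.01, 0, 0.8],
    [0, 0, 0.01, 0, 0.8],
  ],
)

```text
time_s: 8.58
ee_pos: [378.7, -241.4, -32.6]
ee_rot: [180.0, -0.0, 22.4]
force: [-0.5, -0.2, -0.4]
gripper_width: 73.1
gripper_force: 0.0
```

Call:
servo_tool(
  rows=[
    [0, 0, 0, 0, 0.4],
    [0, 0, 0, 0, 0.4],
    [0, 0, 0, 0, 0.4],
    [0, 0, 0, 0, 0.4],
    [0, 0, 0, 0, 0.4],
    [0, 0, 0, 0, 0.4],
    [0, 0, 0, 0, 0.4],
    [0, 0, 0, 0, 0.4],
    [0, 0, 0, 0, 0.4],
  ],
)

```text
time_s: 9.33
ee_pos: [378.6, -241.3, -32.8]
ee_rot: [180.0, -0.0, 22.4]
force: [0.1, -0.8, 1.3]
gripper_width: 42.2
gripper_force: 30.0
```

Gripped (30 N). Lifting and carrying towards the stand.

Call:
servo_tool(
  rows=[
    [0, 0, -0.1, 0, 0.4],
    [0, 0, -0.25, 0, 0.4],
    [0, 0, -0.4, 0, 0.4],
    [0, 0, -0.55, 0, 0.4],
    [0, 0, -0.7, 0, 0.4],
    [0, 0, -0.75, 0, 0.4],
    [0, 0, -0.75, 0, 0.4],
  ],
)

```text
time_s: 9.92
ee_pos: [379.9, -242.1, 119.7]
ee_rot: [179.7, -0.2, 22.4]
force: [0.2, -1.2, -2.0]
gripper_width: 42.6
gripper_force: 30.0
```

Call:
servo_tool(
  rows=[
    [0.05, -0.1, 0, 0, 0.4],
    [0.125, -0.25, 0, 0, 0.4],
    [0.2, -0.4, 0, 0, 0.4],
    [0.3, -0.6, 0, 0, 0.4],
    [0.4, -0.8, 0, 0, 0.4],
    [0.5, -1, 0, 0, 0.4],
  ],
)

```text
time_s: 10.42
ee_pos: [392.2, -25.5, 115.5]
ee_rot: [-179.9, 0.2, 22.3]
force: [1.1, -0.8, -1.4]
gripper_width: 42.2
gripper_force: 30.0
```

Call:
servo_tool(
  rows=[
    [0.1, -0.2, 0, 0, 0.4],
    [0.2, -0.4, 0, 0, 0.4],
    [0.3, -0.6, 0, 0, 0.4],
    [0.4, -0.8, 0, 0, 0.4],
    [0.46, -0.92, 0, 0, 0.4],
    [0.5, -1, 0, 0, 0.4],
    [0.5, -1, 0, 0, 0.4],
    [0.5, -1, 0, 0, 0.4],
  ],
)

```text
time_s: 11.08
ee_pos: [408.8, 195.8, 115.3]
ee_rot: [180.0, 0.2, 22.5]
force: [-1.2, -0.2, -1.9]
gripper_width: 42.1
gripper_force: 30.0
```

Run:
```python
from h import *
s=state(); print(s['time_s'],s['ee_pos'].round(1),s['ee_rot'].round(1),s['gripper_width'],s['gripper_force'],s['force'].round(1)); c=vision.camera_info('wrist'); im=vision.grab_frame('wrist').copy()
P=(430,302)
for z,r,col in((98,2,(255,0,0)),(44,17,(255,255,0)),(30,50,(0,0,255))):
  for a in np.linspace(0,6.28,60):
    u,v=w2p(c,[P[0]+r*np.cos(a),P[1]+r*np.sin(a),z])[0]
    if 0<=u<639.4 and 0<=v<399.4: im[int(round(v)),int(round(u))]=col
cv2.imwrite('pics/w6.png',cv2.resize(im[40:290,60:460],(800,500),interpolation=cv2.INTER_CUBIC)[:,:,::-1])
```

```text
11.0833 [408.8 195.8 115.3] [180.    0.2  22.5] 42.12376335299464 29.999626897042617 [-1.2 -0.2 -1.9]
```

View pics/w6.png

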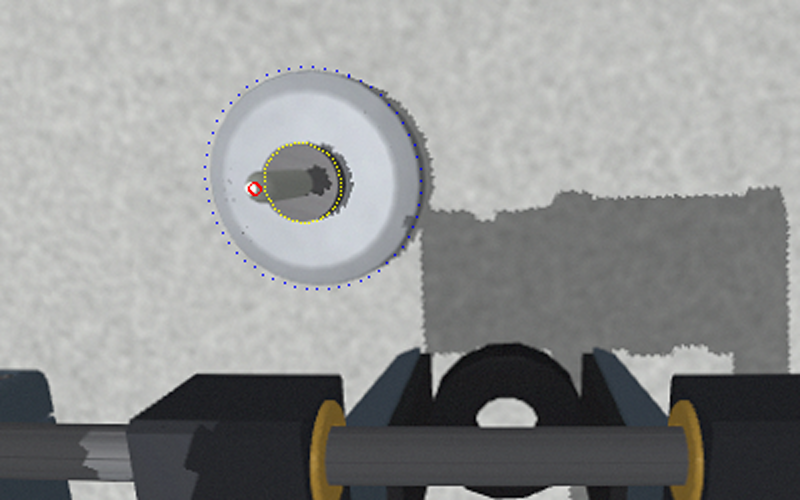

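Overlay for a stand at (430,302) fits the tip, seat and foot. The flange is held flat, its silhouette centred at about full-image (313.5,250).

Run:
```python
from h import *
s=state(); c=vision.camera_info('wrist'); Rt=R.from_euler('xyz',s['ee_rot'],degrees=True)
for x in(-4,0,4): print(x,w2p(c,s['ee_pos']+Rt.apply([x,0,-39.8])))
a=np.linspace(0,6.28,200)
for x in(-4,0,4):
  P=np.vstack([s['ee_pos']+Rt.apply(np.c_[x+22*np.cos(a),22*np.sin(a),0*a+z]) for z in(-32.8,-46.8)]); q=w2p(c,P); print(x,'sil top row',q[:,1].min(),'bottom',q[:,1].max())
go(s,[430,302,85]); go(s,[430,302,12])
```

```text
-4 [[314.59556853 251.7231696 ]]
0 [[314.61236775 245.21118943]]
4 [[314.62926675 238.62069235]]
-4 sil top row 211.43107086518208 bottom 292.3272907432311
0 sil top row 204.7258700535422 bottom 286.0555351624438
4 sil top row 197.94750640701915 bottom 279.7010493871715
rows xyz [ 0.3027 -0.4547  0.1512] turn None
rows xyz [ 0.3042 -0.4549  0.5162] turn None
```

Call:
servo_tool(
  rows=[
    [0.08, -0.12, 0, 0, 0.4],
    [0.18, -0.26, 0, 0, 0.4],
    [0.27, -0.39, 0.05, 0, 0.4],
    [0.316, -0.455, 0.1, 0, 0.4],
    [0.316, -0.455, 0.18, 0, 0.4],
    [0.316, -0.455, 0.22, 0, 0.4],
    [0.316, -0.455, 0.22, 0, 0.4],
    [0.316, -0.455, 0.22, 0, 0.4],
    [0.316, -0.455, 0.22, 0, 0.4],
  ],
)

```text
time_s: 11.88
ee_pos: [434.5, 303.0, 73.7]
ee_rot: [180.0, -0.0, 22.3]
force: [-0.2, 1.0, -1.2]
gripper_width: 42.6
gripper_force: 30.0
```

Run:
```python
from h import *
s=state(); print(s['time_s'],s['ee_pos'].round(1),s['ee_rot'].round(1),s['gripper_width'],s['force'].round(1)); c=vision.camera_info('wrist'); im=vision.grab_frame('wrist').copy()
print(w2p(c,[430,302,98])); go(s,[430+2.5,302+1,11])
cv2.imwrite('pics/w7.png',cv2.resize(im[150:310,220:420],(800,640-40),interpolation=cv2.INTER_CUBIC)[:,:,::-1])
```

```text
11.8833 [434.5 303.   73.7] [180.   -0.   22.3] 42.58531907959354 [-0.2  1.  -1.2]
[[313.22287378 242.52372747]]
rows xyz [-0.0094 -0.0037  0.3135] turn None
```

View pics/w7.png

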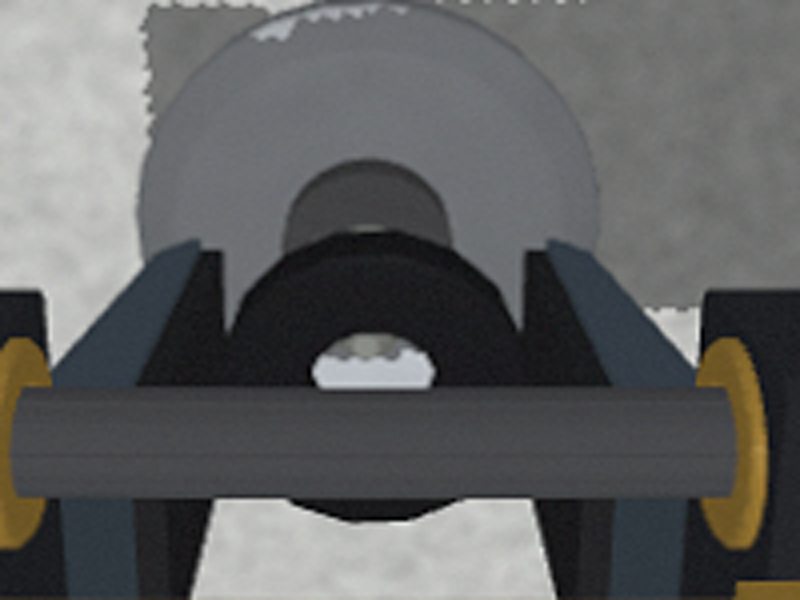

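The flange hole (col 375) is lined up with the post (col 373). Descending.

Call:
servo_tool(
  rows=[
    [-0.006, -0.003, 0.03, 0, 0.4],
    [-0.006, -0.003, 0.08, 0, 0.4],
    [-0.006, -0.003, 0.12, 0, 0.4],
    [-0.006, -0.003, 0.16, 0, 0.4],
    [-0.006, -0.003, 0.2, 0, 0.4],
    [-0.006, -0.003, 0.23, 0, 0.4],
    [-0.006, -0.003, 0.23, 0, 0.4],
  ],
)

```text
time_s: 12.52
ee_pos: [431.7, 303.3, 25.3]
ee_rot: [180.0, 0.2, 22.4]
force: [-0.0, 0.0, -1.4]
gripper_width: 42.2
gripper_force: 30.0
```

Call:
servo_tool(
  rows=[
    [0, 0, 0.03, 0, 0.4],
    [0, 0, 0.05, 0, 0.4],
    [0, 0, 0.06, 0, 0.4],
    [0, 0, 0.065, 0, 0.4],
    [0, 0, 0.067, 0, 0.4],
    [0, 0, 0.067, 0, 0.4],
  ],
)

```text
time_s: 13.02
ee_pos: [432.9, 304.1, 13.8]
ee_rot: [180.0, -0.0, 22.4]
force: [0.1, 0.2, -2.6]
gripper_width: 42.8
gripper_force: 30.0
```

Call:
servo_tool(
  rows=[
    [0, 0, 0.002, 0, 0.4],
    [0, 0, 0.004, 0, 0.4],
    [0, 0, 0.004, 0, 0.4],
  ],
)

```text
time_s: 13.27
ee_pos: [432.8, 304.0, 13.0]
ee_rot: [180.0, -0.0, 22.4]
force: [-0.3, 0.5, -2.3]
gripper_width: 42.5
gripper_force: 30.0
```

Call:
servo_tool(
  rows=[
    [0, 0, 0.004, 0, 0.4],
    [0, 0, 0.006, 0, 0.4],
    [0, 0, 0.006, 0, 0.4],
  ],
)

```text
time_s: 13.52
ee_pos: [432.7, 303.9, 11.6]
ee_rot: [180.0, 0.0, 22.4]
force: [-0.2, -0.6, -2.2]
gripper_width: 42.1
gripper_force: 30.0
```

Call:
servo_tool(
  rows=[
    [0, 0, 0.003, 0, 0.4],
    [0, 0, 0.004, 0, 0.4],
    [0, 0, 0.004, 0, 0.4],
  ],
)

```text
time_s: 13.77
ee_pos: [432.8, 304.0, 11.2]
ee_rot: [180.0, -0.0, 22.4]
force: [0.1, -0.4, 1.5]
gripper_width: 42.3
gripper_force: 30.0
```

Contact at ee_z 11.2, exactly as predicted. Release, go up, and head to the cutter.

Call:
servo_tool(
  rows=[
    [0, 0, 0, 0, 0.7],
    [0, 0, 0, 0, 0.7],
    [0, 0, 0, 0, 0.7],
    [0, 0, 0, 0, 0.7],
    [0, 0, -0.05, 0, 0.8],
    [0, 0, -0.2, 0, 1],
    [0, 0, -0.35, 0, 1],
    [0, 0, -0.5, 0, 1],
    [0, 0, -0.55, 0, 1],
  ],
)

```text
time_s: 14.52
ee_pos: [435.1, 305.6, 126.0]
ee_rot: [-179.9, -0.5, 22.4]
force: [0.6, 0.6, 0.4]
gripper_width: 90.8
gripper_force: 0.0
```

Call:
servo_tool(
  rows=[
    [0.03, 0.2, 0, 0, 1],
    [0.05, 0.4, 0, 0, 1],
    [0.07, 0.6, 0, 0, 1],
    [0.1, 0.8, 0, 0, 1],
    [0.1, 1, 0, 0, 1],
  ],
)

```text
time_s: 14.93
ee_pos: [528.6, 125.2, 120.9]
ee_rot: [180.0, -0.0, 22.4]
force: [0.5, 0.5, -0.1]
gripper_width: 91.2
gripper_force: 0.0
```

Call:
servo_tool(
  rows=[
    [0.03, 0.2, 0, 0, 1],
    [0.05, 0.4, 0, 0, 1],
    [0.07, 0.6, 0, 0, 1],
    [0.1, 0.8, 0, 0, 1],
    [0.1, 1, 0, 0, 1],
    [0.1, 1, 0, 0, 1],
  ],
)

```text
time_s: 15.43
ee_pos: [624.6, -57.3, 120.3]
ee_rot: [179.8, -0.0, 22.1]
force: [-0.3, 0.7, 0.4]
gripper_width: 91.5
gripper_force: 0.0
```

Call:
servo_tool(
  rows=[
    [0, 0.2, 0.1, 0, 1],
    [0, 0.4, 0.2, 0, 1],
    [0, 0.4, 0.2, 0, 1],
    [0, 0.4, 0.2, 0, 1],
    [0, 0.4, 0.2, 0, 1],
  ],
)

```text
time_s: 15.85
ee_pos: [652.0, -123.9, 80.5]
ee_rot: [-179.9, 0.1, 22.4]
force: [-0.5, 0.5, -0.9]
gripper_width: 91.3
gripper_force: 0.0
```

Run:
```python
from h import *
s,w,im=find('cutter',(652,-128)); go(s,[w[0],w[1],-32]); print(s['ee_pos'],s['ee_rot'],s['gripper_width'])
```

```text
cutter px 314.8 200.7 world [ 649.8 -125.5    7. ] diam mm [54.6 54.9] t 15.85 F [-0.5  0.5 -0.9]
rows xyz [-0.0122  0.004   0.5627] turn None
[ 651.95124606 -123.94392132   80.53898198] [-1.79915890e+02  5.71653781e-02  2.23529181e+01] 91.25119360800126
```

Call:
servo_tool(
  rows=[
    [-0.012, 0.004, 0.15, 0, 1],
    [-0.012, 0.004, 0.3, 0, 1],
    [-0.012, 0.004, 0.42, 0, 1],
    [-0.012, 0.004, 0.5, 0, 1],
    [-0.012, 0.004, 0.54, 0, 0.9],
    [-0.012, 0.004, 0.563, 0, 0.75],
    [-0.012, 0.004, 0.563, 0, 0.5],
    [-0.012, 0.004, 0.563, 0, 0.5],
    [-0.012, 0.004, 0.563, 0, 0.5],
    [-0.012, 0.004, 0.563, 0, 0.5],
    [-0.012, 0.004, 0.563, 0, 0.5],
    [-0.012, 0.004, 0.563, 0, 0.5],
    [-0.012, 0.004, 0.563, 0, 0.5],
  ],
  force=30,
)

```text
time_s: 16.98
ee_pos: [651.5, -126.3, -30.4]
ee_rot: [179.9, -0.1, 22.4]
force: [-1.1, 0.2, 6.4]
gripper_width: 50.8
gripper_force: 30.0
```

Call:
servo_tool(
  rows=[
    [0, 0, -0.1, 0, 0.5],
    [0, 0, -0.25, 0, 0.5],
    [0, 0, -0.4, 0, 0.5],
    [0, 0, -0.55, 0, 0.5],
    [0, 0, -0.7, 0, 0.5],
    [0, 0, -0.75, 0, 0.5],
    [0, 0, -0.75, 0, 0.5],
  ],
)

```text
time_s: 17.57
ee_pos: [652.4, -126.7, 121.3]
ee_rot: [179.8, -0.3, 22.4]
force: [-0.3, -0.4, -2.1]
gripper_width: 50.6
gripper_force: 30.0
```

Call:
servo_tool(
  rows=[
    [-0.01, -0.1, 0, 0, 0.5],
    [-0.02, -0.25, 0, 0, 0.5],
    [-0.04, -0.4, 0, 0, 0.5],
    [-0.06, -0.6, 0, 0, 0.5],
    [-0.08, -0.8, 0, 0, 0.5],
    [-0.1, -1, 0, 0, 0.5],
  ],
)

```text
time_s: 18.07
ee_pos: [553.1, 52.1, 115.4]
ee_rot: [-179.9, 0.3, 22.3]
force: [0.1, -0.0, -1.5]
gripper_width: 50.5
gripper_force: 30.0
```

Call:
servo_tool(
  rows=[
    [-0.02, -0.2, 0, 0, 0.5],
    [-0.04, -0.4, 0, 0, 0.5],
    [-0.06, -0.6, 0, 0, 0.5],
    [-0.08, -0.8, 0, 0, 0.5],
    [-0.09, -0.94, 0, 0, 0.5],
    [-0.1, -1, 0, 0, 0.5],
    [-0.1, -1, 0, 0, 0.5],
    [-0.1, -1, 0, 0, 0.5],
  ],
)

```text
time_s: 18.73
ee_pos: [460.5, 227.8, 116.8]
ee_rot: [179.9, 0.2, 22.5]
force: [1.0, -0.9, -2.0]
gripper_width: 50.2
gripper_force: 30.0
```

Run:
```python
from h import *
s=state(); print(s['time_s'],s['ee_pos'].round(1),s['ee_rot'].round(1),s['gripper_width'],s['gripper_force'],s['force'].round(1)); c=vision.camera_info('wrist'); im=vision.grab_frame('wrist').copy()
Rt=R.from_euler('xyz',s['ee_rot'],degrees=True)
def circ(P,r,z,col):
  for a in np.linspace(0,6.28,80):
    u,v=w2p(c,[P[0]+r*np.cos(a),P[1]+r*np.sin(a),z])[0]
    if 0<=u<639.4 and 0<=v<399.4: im[int(round(v)),int(round(u))]=col
circ((430,302),2,98,(255,0,0)); circ((430,302),22,58,(255,255,0)); circ((430,302),50,30,(0,0,255))
q=s['ee_pos']+Rt.apply([-1.3,0,0]); circ(q,26.5,q[2]+30.4+14,(255,0,255)); circ(q,9,q[2]+30.4+14,(255,0,255))
go(s,[431.2,302.7,75])
cv2.imwrite('pics/w8.png',cv2.resize(im[60:310,60:460],(800,500),interpolation=cv2.INTER_CUBIC)[:,:,::-1])
```

```text
18.7333 [460.5 227.8 116.8] [179.9   0.2  22.5] 50.16470000435032 29.99970769509673 [ 1.  -0.9 -2. ]
rows xyz [ 0.0083 -0.4025  0.2086] turn None
```

View pics/w8.png

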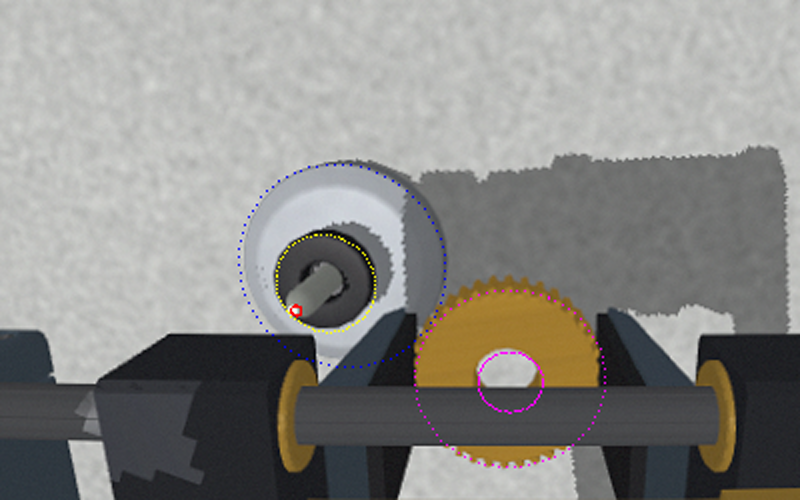

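All overlays match: the flange sits flat on the seat at the stand, and the cutter is in hand as predicted. Over the post, then down.

Call:
servo_tool(
  rows=[
    [0.002, -0.12, 0, 0, 0.5],
    [0.004, -0.26, 0, 0, 0.5],
    [0.006, -0.36, 0.05, 0, 0.5],
    [0.008, -0.4, 0.12, 0, 0.5],
    [0.008, -0.403, 0.2, 0, 0.5],
    [0.008, -0.403, 0.21, 0, 0.5],
    [0.008, -0.403, 0.21, 0, 0.5],
    [0.008, -0.403, 0.21, 0, 0.5],
  ],
)

```text
time_s: 19.45
ee_pos: [433.1, 302.6, 76.5]
ee_rot: [180.0, -0.0, 22.3]
force: [0.2, 0.5, -0.9]
gripper_width: 50.8
gripper_force: 30.0
```

Call:
servo_tool(
  rows=[
    [-0.006, -0.003, 0.03, 0, 0.5],
    [-0.006, -0.003, 0.08, 0, 0.5],
    [-0.006, -0.003, 0.12, 0, 0.5],
    [-0.006, -0.003, 0.16, 0, 0.5],
    [-0.006, -0.003, 0.19, 0, 0.5],
    [-0.006, -0.003, 0.21, 0, 0.5],
    [-0.006, -0.003, 0.215, 0, 0.5],
    [-0.006, -0.003, 0.215, 0, 0.5],
  ],
)

```text
time_s: 20.12
ee_pos: [430.6, 303.5, 32.9]
ee_rot: [180.0, 0.0, 22.4]
force: [-0.2, 0.0, -0.8]
gripper_width: 50.5
gripper_force: 30.0
```

Call:
servo_tool(
  rows=[
    [0, 0, 0.004, 0, 0.5],
    [0, 0, 0.008, 0, 0.5],
    [0, 0, 0.01, 0, 0.5],
    [0, 0, 0.01, 0, 0.5],
  ],
)

```text
time_s: 20.45
ee_pos: [430.8, 303.7, 31.5]
ee_rot: [-180.0, -0.0, 22.4]
force: [-0.5, -0.5, -0.0]
gripper_width: 50.6
gripper_force: 30.0
```

Call:
servo_tool(
  rows=[
    [0, 0, 0.004, 0, 0.5],
    [0, 0, 0.008, 0, 0.5],
    [0, 0, 0.01, 0, 0.5],
    [0, 0, 0.01, 0, 0.5],
  ],
)

```text
time_s: 20.78
ee_pos: [430.7, 303.6, 29.2]
ee_rot: [180.0, 0.0, 22.4]
force: [0.1, -0.0, -0.6]
gripper_width: 50.5
gripper_force: 30.0
```

Call:
servo_tool(
  rows=[
    [0, 0, 0.003, 0, 0.5],
    [0, 0, 0.005, 0, 0.5],
    [0, 0, 0.005, 0, 0.5],
  ],
)

```text
time_s: 21.03
ee_pos: [430.7, 303.6, 28.2]
ee_rot: [180.0, 0.0, 22.4]
force: [-0.4, 0.2, -1.1]
gripper_width: 51.0
gripper_force: 30.0
```

Call:
servo_tool(
  rows=[
    [0, 0, 0.003, 0, 0.5],
    [0, 0, 0.005, 0, 0.5],
    [0, 0, 0.005, 0, 0.5],
  ],
)

```text
time_s: 21.28
ee_pos: [430.8, 303.6, 27.6]
ee_rot: [180.0, -0.0, 22.4]
force: [-1.8, -0.5, 2.0]
gripper_width: 50.3
gripper_force: 30.0
```

Call:
servo_tool(
  rows=[
    [0, 0, 0.003, 0, 0.5],
    [0, 0, 0.004, 0, 0.5],
    [0, 0, 0.004, 0, 0.5],
  ],
)

```text
time_s: 21.53
ee_pos: [430.9, 303.7, 27.6]
ee_rot: [-180.0, -0.0, 22.4]
force: [-1.5, -2.2, 8.1]
gripper_width: 50.6
gripper_force: 30.0
```

Seated at 27.6 as predicted. Release, go up, and on to the spacer.

Call:
servo_tool(
  rows=[
    [0, 0, 0, 0, 0.8],
    [0, 0, 0, 0, 0.8],
    [0, 0, 0, 0, 0.8],
    [0, 0, 0, 0, 0.8],
    [0, 0, -0.05, 0, 0.8],
    [0, 0, -0.2, 0, 1],
    [0, 0, -0.35, 0, 1],
    [0, 0, -0.45, 0, 1],
    [0, 0, -0.48, 0, 1],
  ],
)

```text
time_s: 22.28
ee_pos: [432.9, 305.0, 126.7]
ee_rot: [-179.9, -0.4, 22.4]
force: [1.0, 0.2, -0.5]
gripper_width: 91.2
gripper_force: 0.0
```

Call:
servo_tool(
  rows=[
    [0.15, 0.2, 0, 0, 1],
    [0.3, 0.4, 0, 0, 1],
    [0.45, 0.6, 0, 0, 1],
    [0.6, 0.8, 0, 0, 1],
    [0.75, 1, 0, 0, 1],
    [0.79, 1, 0, 0, 1],
  ],
)

```text
time_s: 22.78
ee_pos: [648.8, 178.8, 121.7]
ee_rot: [180.0, 0.1, 22.3]
force: [0.9, 1.2, 1.0]
gripper_width: 91.3
gripper_force: 0.0
```

Call:
servo_tool(
  rows=[
    [0, 0.1, 0.1, 0, 1],
    [0, 0.16, 0.2, 0, 1],
    [0, 0.16, 0.2, 0, 1],
    [0, 0.16, 0.2, 0, 1],
  ],
)

```text
time_s: 23.12
ee_pos: [659.0, 150.8, 80.6]
ee_rot: [-179.9, 0.3, 22.3]
force: [0.0, -0.4, 0.6]
gripper_width: 91.4
gripper_force: 0.0
```

Run:
```python
from h import *
s,w,im=find('spacer',(665,150)); go(s,[w[0],w[1],-32]); print(s['ee_pos'],s['ee_rot'],s['gripper_width'])
```

```text
spacer px 312.0 192.3 world [663.3 154.6   8. ] diam mm [37.7 38.7] t 23.1167 F [ 0.  -0.4  0.6]
rows xyz [ 0.0293 -0.0087  0.563 ] turn None
[659.02761025 150.791957    80.62058374] [-179.92763751    0.25122499   22.31152776] 91.43845563489465
```

Call:
servo_tool(
  rows=[
    [0.028, -0.009, 0.15, 0, 1],
    [0.028, -0.009, 0.3, 0, 1],
    [0.028, -0.009, 0.42, 0, 1],
    [0.028, -0.009, 0.5, 0, 1],
    [0.028, -0.009, 0.535, 0, 0.8],
    [0.028, -0.009, 0.552, 0, 0.6],
    [0.028, -0.009, 0.552, 0, 0.3],
    [0.028, -0.009, 0.552, 0, 0.3],
    [0.028, -0.009, 0.552, 0, 0.3],
    [0.028, -0.009, 0.552, 0, 0.3],
    [0.028, -0.009, 0.552, 0, 0.3],
    [0.028, -0.009, 0.552, 0, 0.3],
    [0.028, -0.009, 0.552, 0, 0.3],
    [0.028, -0.009, 0.552, 0, 0.3],
    [0.028, -0.009, 0.552, 0, 0.3],
  ],
  force=15,
)

```text
time_s: 24.42
ee_pos: [665.1, 155.1, -27.4]
ee_rot: [180.0, -0.0, 22.4]
force: [-1.2, -0.3, 2.6]
gripper_width: 36.7
gripper_force: 15.0
```

Call:
servo_tool(
  rows=[
    [0, 0, -0.1, 0, 0.3],
    [0, 0, -0.25, 0, 0.3],
    [0, 0, -0.4, 0, 0.3],
    [0, 0, -0.55, 0, 0.3],
    [0, 0, -0.7, 0, 0.3],
    [0, 0, -0.73, 0, 0.3],
    [0, 0, -0.73, 0, 0.3],
  ],
)

```text
time_s: 25.0
ee_pos: [666.5, 155.5, 120.9]
ee_rot: [179.9, -0.3, 22.4]
force: [-0.6, 0.5, -1.2]
gripper_width: 36.9
gripper_force: 15.0
```

Call:
servo_tool(
  rows=[
    [-0.07, -0.1, 0, 0, 0.3],
    [-0.2, -0.25, 0, 0, 0.3],
    [-0.35, -0.4, 0, 0, 0.3],
    [-0.5, -0.6, 0, 0, 0.3],
    [-0.65, -0.75, 0, 0, 0.3],
    [-0.75, -0.8, 0, 0, 0.3],
    [-0.75, -0.8, 0, 0, 0.3],
    [-0.75, -0.8, 0, 0, 0.3],
  ],
)

```text
time_s: 25.67
ee_pos: [462.9, 245.7, 116.5]
ee_rot: [180.0, 0.2, 22.5]
force: [1.0, 0.2, -0.5]
gripper_width: 36.5
gripper_force: 15.0
```

```bash
cat >> h.py <<'E'
def over(tx,dz,ro,fn,h,stk=(430,302),zs=58,rs=26.5):
    s=state(); print(s['time_s'],s['ee_pos'].round(1),s['ee_rot'].round(1),s['gripper_width'],s['gripper_force'],s['force'].round(1)); c=vision.camera_info('wrist'); im=vision.grab_frame('wrist').copy()
    Rt=R.from_euler('xyz',s['ee_rot'],degrees=True)
    def circ(P,r,z,col):
      for a in np.linspace(0,6.28,80):
        u,v=w2p(c,[P[0]+r*np.cos(a),P[1]+r*np.sin(a),z])[0]
        if 0<=u<639.4 and 0<=v<399.4: im[int(round(v)),int(round(u))]=col
    circ(stk,2,98,(255,0,0)); circ(stk,rs,zs,(0,255,255)); circ(stk,50,30,(0,0,255))
    q=s['ee_pos']+Rt.apply([tx,0,0]); circ(q,ro,q[2]+dz+h,(255,0,255)); circ(q,9,q[2]+dz+h,(255,0,255))
    cv2.imwrite(fn,cv2.resize(im[60:310,60:460],(800,500),interpolation=cv2.INTER_CUBIC)[:,:,::-1])
    return s
E
python3 - <<'E'
from h import *
s=over(-1.85,27.4,19,'pics/w9.png',16,zs=72); go(s,[431.7,302.7,82])
E
```

```text
25.6667 [462.9 245.7 116.5] [180.    0.2  22.5] 36.52957377657665 14.999719583429396 [ 1.   0.2 -0.5]
rows xyz [-0.0344 -0.3231  0.1726] turn None
```

View pics/w9.png

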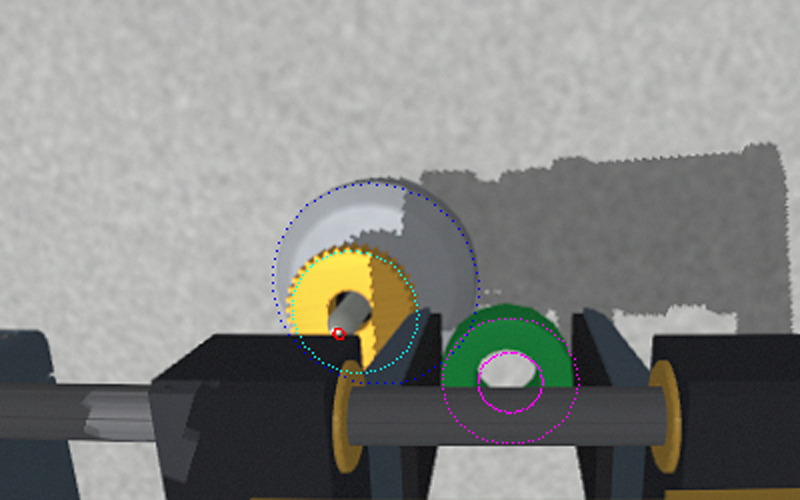

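Cutter lies flat on the stack in this view. The spacer is in hand, with its hole within about 1 mm of the predicted spot (510,380).

Call:
servo_tool(
  rows=[
    [-0.01, -0.1, 0, 0, 0.3],
    [-0.02, -0.2, 0, 0, 0.3],
    [-0.03, -0.29, 0.04, 0, 0.3],
    [-0.034, -0.323, 0.1, 0, 0.3],
    [-0.034, -0.323, 0.16, 0, 0.3],
    [-0.034, -0.323, 0.17, 0, 0.3],
    [-0.034, -0.323, 0.17, 0, 0.3],
    [-0.034, -0.323, 0.17, 0, 0.3],
    [-0.034, -0.323, 0.17, 0, 0.3],
  ],
)

```text
time_s: 26.47
ee_pos: [435.5, 303.0, 84.5]
ee_rot: [-180.0, -0.1, 22.3]
force: [1.0, -0.2, -0.1]
gripper_width: 36.4
gripper_force: 15.0
```

Call:
servo_tool(
  rows=[
    [-0.012, -0.004, 0.01, 0, 0.3],
    [-0.012, -0.004, 0.02, 0, 0.3],
    [-0.012, -0.004, 0.03, 0, 0.3],
    [-0.012, -0.004, 0.04, 0, 0.3],
    [-0.012, -0.004, 0.04, 0, 0.3],
  ],
)

```text
time_s: 26.88
ee_pos: [431.5, 302.7, 75.7]
ee_rot: [180.0, 0.0, 22.4]
force: [0.2, -0.5, -0.4]
gripper_width: 36.8
gripper_force: 15.0
```

On target. Down.

Call:
servo_tool(
  rows=[
    [0, 0, 0.03, 0, 0.3],
    [0, 0, 0.06, 0, 0.3],
    [0, 0, 0.09, 0, 0.3],
    [0, 0, 0.12, 0, 0.3],
    [0, 0, 0.135, 0, 0.3],
    [0, 0, 0.14, 0, 0.3],
    [0, 0, 0.14, 0, 0.3],
  ],
)

```text
time_s: 27.47
ee_pos: [431.6, 302.8, 47.6]
ee_rot: [180.0, 0.0, 22.4]
force: [0.0, -0.8, -1.1]
gripper_width: 36.7
gripper_force: 15.0
```

Call:
servo_tool(
  rows=[
    [0, 0, 0.004, 0, 0.3],
    [0, 0, 0.006, 0, 0.3],
    [0, 0, 0.006, 0, 0.3],
  ],
)

```text
time_s: 27.72
ee_pos: [432.0, 303.0, 47.1]
ee_rot: [-180.0, -0.0, 22.4]
force: [-0.1, -0.3, -1.3]
gripper_width: 36.2
gripper_force: 15.0
```

Call:
servo_tool(
  rows=[
    [0, 0, 0.003, 0, 0.3],
    [0, 0, 0.006, 0, 0.3],
    [0, 0, 0.006, 0, 0.3],
  ],
)

```text
time_s: 27.97
ee_pos: [431.8, 302.9, 45.7]
ee_rot: [180.0, -0.0, 22.4]
force: [0.8, -0.7, -0.6]
gripper_width: 36.9
gripper_force: 15.0
```

Call:
servo_tool(
  rows=[
    [0, 0, 0.003, 0, 0.3],
    [0, 0, 0.005, 0, 0.3],
    [0, 0, 0.005, 0, 0.3],
  ],
)

```text
time_s: 28.22
ee_pos: [431.8, 302.9, 44.6]
ee_rot: [180.0, 0.0, 22.4]
force: [-0.2, -0.2, -0.2]
gripper_width: 36.8
gripper_force: 15.0
```

Call:
servo_tool(
  rows=[
    [0, 0, 0.003, 0, 0.3],
    [0, 0, 0.004, 0, 0.3],
    [0, 0, 0.004, 0, 0.3],
  ],
)

```text
time_s: 28.47
ee_pos: [431.9, 302.9, 44.5]
ee_rot: [180.0, -0.0, 22.4]
force: [-0.9, -0.2, 5.6]
gripper_width: 36.5
gripper_force: 15.0
```

Call:
servo_tool(
  rows=[
    [0, 0, 0.003, 0, 0.3],
    [0, 0, 0.004, 0, 0.3],
    [0, 0, 0.004, 0, 0.3],
  ],
)

```text
time_s: 28.72
ee_pos: [431.9, 302.9, 44.4]
ee_rot: [180.0, -0.0, 22.4]
force: [-2.8, -1.5, 10.0]
gripper_width: 36.3
gripper_force: 15.0
```

Seated (44.5 vs 44.6 predicted). Release, then on to the knob.

Call:
servo_tool(
  rows=[
    [0, 0, 0, 0, 0.7],
    [0, 0, 0, 0, 0.7],
    [0, 0, 0, 0, 0.7],
    [0, 0, 0, 0, 0.7],
    [0, 0, -0.05, 0, 0.8],
    [0, 0, -0.2, 0, 1],
    [0, 0, -0.35, 0, 1],
    [0, 0, -0.4, 0, 1],
  ],
)

```text
time_s: 29.38
ee_pos: [434.1, 304.4, 127.6]
ee_rot: [-179.9, -0.4, 22.4]
force: [-0.7, 0.6, -0.2]
gripper_width: 87.1
gripper_force: 0.0
```

Call:
servo_tool(
  rows=[
    [-0.1, 0.2, 0, 0, 1],
    [-0.2, 0.4, 0, 0, 1],
    [-0.3, 0.6, 0, 0, 1],
    [-0.4, 0.8, 0, 0, 1],
    [-0.5, 1, 0, 0, 1],
    [-0.54, 1, 0, 0, 1],
  ],
)

```text
time_s: 29.88
ee_pos: [407.9, 73.3, 123.3]
ee_rot: [179.9, 0.0, 22.3]
force: [1.0, 0.5, 1.5]
gripper_width: 90.8
gripper_force: 0.0
```

Call:
servo_tool(
  rows=[
    [0, 0.2, 0.1, 0, 1],
    [0, 0.4, 0.2, 0, 1],
    [0, 0.44, 0.2, 0, 1],
    [0, 0.44, 0.2, 0, 1],
    [0, 0.44, 0.2, 0, 1],
  ],
)

```text
time_s: 30.3
ee_pos: [441.5, -4.9, 83.0]
ee_rot: [-180.0, 0.0, 22.3]
force: [-0.1, -1.0, 0.3]
gripper_width: 91.6
gripper_force: 0.0
```

Run:
```python
from h import *
s,w,im=find('knob',(443,-5)); go(s,[w[0],w[1],-27]); print(s['ee_pos'],s['ee_rot'],s['gripper_width'])
```

```text
knob px 310.2 201.9 world [437.6  -2.7  13. ] diam mm [34.9 38.1] t 30.3 F [-0.1 -1.   0.3]
rows xyz [-0.0133 -0.0172  0.5498] turn None
[441.48916509  -4.93458902  82.95876337] [-1.79963315e+02  4.03493935e-02  2.22661778e+01] 91.5712845826483
```

Call:
servo_tool(
  rows=[
    [-0.013, -0.017, 0.15, 0, 1],
    [-0.013, -0.017, 0.3, 0, 1],
    [-0.013, -0.017, 0.4, 0, 1],
    [-0.013, -0.017, 0.47, 0, 1],
    [-0.013, -0.017, 0.51, 0, 0.8],
    [-0.013, -0.017, 0.525, 0, 0.6],
    [-0.013, -0.017, 0.525, 0, 0.25],
    [-0.013, -0.017, 0.525, 0, 0.25],
    [-0.013, -0.017, 0.525, 0, 0.25],
    [-0.013, -0.017, 0.525, 0, 0.25],
    [-0.013, -0.017, 0.525, 0, 0.25],
    [-0.013, -0.017, 0.525, 0, 0.25],
    [-0.013, -0.017, 0.525, 0, 0.25],
    [-0.013, -0.017, 0.525, 0, 0.25],
    [-0.013, -0.017, 0.525, 0, 0.25],
  ],
  force=15,
)

```text
time_s: 31.6
ee_pos: [438.1, -2.5, -21.6]
ee_rot: [180.0, -0.0, 22.4]
force: [-0.2, 0.2, 3.0]
gripper_width: 33.4
gripper_force: 15.0
```

Call:
servo_tool(
  rows=[
    [0, 0, -0.1, 0, 0.25],
    [0, 0, -0.25, 0, 0.25],
    [0, 0, -0.4, 0, 0.25],
    [0, 0, -0.55, 0, 0.25],
    [0, 0, -0.68, 0, 0.25],
    [0, 0, -0.7, 0, 0.25],
    [0, 0, -0.7, 0, 0.25],
  ],
)

```text
time_s: 32.18
ee_pos: [439.0, -2.4, 119.4]
ee_rot: [179.9, -0.2, 22.4]
force: [0.1, 0.3, -0.4]
gripper_width: 33.4
gripper_force: 15.0
```

Call:
servo_tool(
  rows=[
    [0.04, -0.1, 0, 0, 0.25],
    [0.1, -0.25, 0, 0, 0.25],
    [0.16, -0.4, 0, 0, 0.25],
    [0.24, -0.6, 0, 0, 0.25],
    [0.32, -0.8, 0, 0, 0.25],
    [0.4, -0.95, 0, 0, 0.25],
    [0.4, -1, 0, 0, 0.25],
    [0.4, -1, 0, 0, 0.25],
    [0.4, -1, 0, 0, 0.25],
  ],
)

```text
time_s: 32.93
ee_pos: [434.3, 212.3, 116.3]
ee_rot: [179.9, 0.2, 22.5]
force: [0.3, 0.2, 0.2]
gripper_width: 33.2
gripper_force: 15.0
```

Run:
```python
from h import *
s=over(-0.5,21.6,17,'pics/w10.png',26,zs=88,rs=19); go(s,[430.5,302.2,88])
```

```text
32.9333 [434.3 212.3 116.3] [179.9   0.2  22.5] 33.15789348233679 14.999861471587792 [0.3 0.2 0.2]
rows xyz [ 0.1551 -0.4225  0.1404] turn None
```

View pics/w10.png

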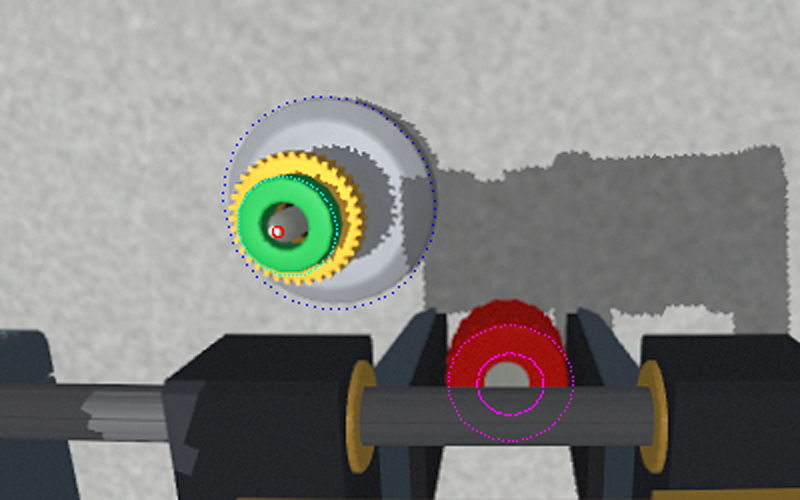

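The stack is flat and concentric, and the knob is held upright. Over the post.

Call:
servo_tool(
  rows=[
    [0.05, -0.13, 0, 0, 0.25],
    [0.1, -0.27, 0, 0, 0.25],
    [0.14, -0.38, 0, 0, 0.25],
    [0.153, -0.42, 0.04, 0, 0.25],
    [0.153, -0.424, 0.1, 0, 0.25],
    [0.153, -0.424, 0.13, 0, 0.25],
    [0.153, -0.424, 0.13, 0, 0.25],
    [0.153, -0.424, 0.13, 0, 0.25],
    [0.153, -0.424, 0.13, 0, 0.25],
    [0.153, -0.424, 0.13, 0, 0.25],
  ],
)

```text
time_s: 33.82
ee_pos: [432.3, 302.6, 92.7]
ee_rot: [-180.0, -0.1, 22.3]
force: [0.5, -1.1, -0.7]
gripper_width: 33.3
gripper_force: 15.0
```

Call:
servo_tool(
  rows=[
    [-0.006, -0.003, 0.01, 0, 0.25],
    [-0.006, -0.003, 0.03, 0, 0.25],
    [-0.006, -0.003, 0.05, 0, 0.25],
    [-0.006, -0.003, 0.06, 0, 0.25],
    [-0.006, -0.003, 0.06, 0, 0.25],
  ],
)

```text
time_s: 34.23
ee_pos: [429.9, 302.9, 79.4]
ee_rot: [180.0, 0.1, 22.4]
force: [1.2, -0.3, -0.8]
gripper_width: 33.9
gripper_force: 15.0
```

Call:
servo_tool(
  rows=[
    [0.001, 0.001, 0.01, 0, 0.25],
    [0.001, 0.001, 0.02, 0, 0.25],
    [0.001, 0.001, 0.03, 0, 0.25],
    [0.001, 0.001, 0.03, 0, 0.25],
  ],
)

```text
time_s: 34.57
ee_pos: [430.4, 302.9, 73.7]
ee_rot: [180.0, 0.0, 22.4]
force: [-0.2, -0.0, -1.4]
gripper_width: 33.3
gripper_force: 15.0
```

Call:
servo_tool(
  rows=[
    [0, 0, 0.01, 0, 0.25],
    [0, 0, 0.018, 0, 0.25],
    [0, 0, 0.022, 0, 0.25],
    [0, 0, 0.022, 0, 0.25],
  ],
)

```text
time_s: 34.9
ee_pos: [430.5, 303.0, 69.5]
ee_rot: [180.0, 0.0, 22.4]
force: [0.1, 1.1, -1.0]
gripper_width: 33.2
gripper_force: 15.0
```

Call:
servo_tool(
  rows=[
    [0, 0, 0.005, 0, 0.25],
    [0, 0, 0.01, 0, 0.25],
    [0, 0, 0.01, 0, 0.25],
  ],
)

```text
time_s: 35.15
ee_pos: [430.6, 303.0, 67.5]
ee_rot: [180.0, 0.0, 22.4]
force: [-0.7, 0.6, -0.8]
gripper_width: 33.5
gripper_force: 15.0
```

Call:
servo_tool(
  rows=[
    [0, 0, 0.003, 0, 0.25],
    [0, 0, 0.005, 0, 0.25],
    [0, 0, 0.005, 0, 0.25],
  ],
)

```text
time_s: 35.4
ee_pos: [430.6, 303.1, 66.7]
ee_rot: [180.0, 0.0, 22.4]
force: [-0.6, 0.2, -0.2]
gripper_width: 33.3
gripper_force: 15.0
```

Call:
servo_tool(
  rows=[
    [0, 0, 0.003, 0, 0.25],
    [0, 0, 0.004, 0, 0.25],
    [0, 0, 0.004, 0, 0.25],
  ],
)

```text
time_s: 35.65
ee_pos: [430.8, 303.2, 66.4]
ee_rot: [-180.0, -0.0, 22.4]
force: [-0.8, -0.2, 3.5]
gripper_width: 33.6
gripper_force: 15.0
```

Call:
servo_tool(
  rows=[
    [0, 0, 0.002, 0, 0.25],
    [0, 0, 0.003, 0, 0.25],
    [0, 0, 0.003, 0, 0.25],
  ],
)

```text
time_s: 35.9
ee_pos: [431.0, 303.2, 66.3]
ee_rot: [-180.0, -0.1, 22.4]
force: [-1.4, -0.8, 7.7]
gripper_width: 33.3
gripper_force: 15.0
```

Seated at 66.4 as predicted. Release, rise, back off sideways and check.

Call:
servo_tool(
  rows=[
    [0, 0, 0, 0, 0.6],
    [0, 0, 0, 0, 0.6],
    [0, 0, 0, 0, 0.6],
    [0, 0, 0, 0, 0.6],
    [0, 0, -0.05, 0, 0.8],
    [0, 0, -0.15, 0, 0.8],
    [0, 0, -0.3, 0, 0.8],
    [0, 0, -0.4, 0, 0.8],
    [0, 0, -0.4, 0, 0.8],
  ],
)

```text
time_s: 36.65
ee_pos: [433.5, 305.0, 150.5]
ee_rot: [-179.9, -0.6, 22.4]
force: [0.5, 1.3, -0.6]
gripper_width: 73.0
gripper_force: 0.0
```

Call:
servo_tool(
  rows=[
    [-0.1, 0.2, 0, 0, 0.8],
    [-0.2, 0.4, 0, 0, 0.8],
    [-0.2, 0.5, 0, 0, 0.8],
    [-0.2, 0.5, 0, 0, 0.8],
    [-0.2, 0.5, 0, 0, 0.8],
    [-0.2, 0.5, 0, 0, 0.8],
  ],
)

```text
time_s: 37.15
ee_pos: [431.9, 195.8, 145.3]
ee_rot: [-180.0, -0.0, 22.4]
force: [0.4, 1.3, 0.0]
gripper_width: 73.0
gripper_force: 0.0
```

Run:
```python
from h import *
s=state(); print(s['time_s'],s['force'].round(1))
a=vision.grab_frame('wrist')[40:240,50:350]; b=vision.grab_frame('scene')[60:260,240:540]
cv2.imwrite('pics/w11.png',np.hstack([cv2.resize(x,(400,267),interpolation=cv2.INTER_CUBIC) for x in(a,b)])[:,:,::-1])
```

```text
37.15 [0.4 1.3 0. ]
```

View pics/w11.png

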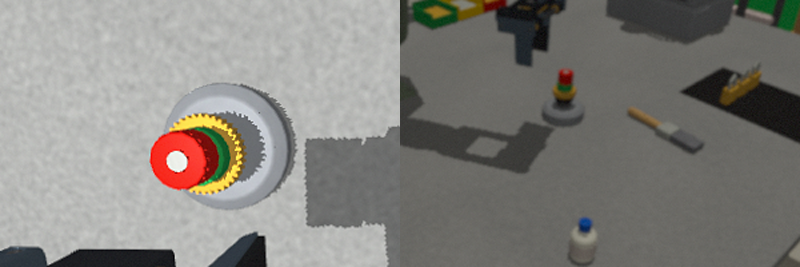

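Both views show the complete upright stack: black, brass, green, red. The gripper is clear of it, and the bottle and brush are undisturbed.

```bash
python3 -c "
from workcell import job_done
print(job_done())"
```

```text
the job is handed in; nothing more can be done
None
```

The flange, cutter wheel, spacer and knob are stacked on the arbor in that order, each set down until it touched the part below; the gripper is open and clear, and the job was handed in at about 37 s of the 104 s allowed.

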